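Seat a slide block on its inspection base and hold a test probe square on its marked spot

TASK

Set the slide block fully home on the two pins of the inspection base (big hole over the big pin) and let go of it. Then take the hand-held test probe out of its stand and hold its tip inside the ring marked on the block's sloping face, with the probe square to that face, pressing lightly so that the sprung nose is pushed about half way in. Finish while still holding the probe there, and leave the loose parts lying round about undisturbed.

Things in the scene. Friction and masses are not known exactly. Their poses are not given: they have to be found in the camera images.
- block: Loose metal block 76 (x) x 50 (y) mm, 46 high, 0.45 kg. Origin: centre of underside; z up, x from low front to high rear end. Long sides (+-y) upright, parallel: grip here. Top: height 26 at x = -38, rises at 20 degrees to 46 at x = +17, then flat. Underside: two round holes 18 deep at y = 0: 18 wide at x = -22, 12 wide at x = +22 (mm).
- spot: Dark ring with a centre dot, 16 mm inside diameter, on the block's sloping face, fixed to the block at (-8, 0, 36.9) mm of its frame. Origin: the ring's centre on the surface. Its z axis points out square to the sloping face: the block's up axis leaned 20 degrees towards the block's -x (low) end; its y is the block's y.
- fixture: Inspection base: dark plate 110 (x) x 80 (y) x 16 mm, fixed to the table. Origin: centre of its underside, z up. Two pins stand 14 mm above its top at y = 0: 16 mm thick at x = -22 mm, 10 mm thick at x = +22 mm; straight for 7 mm, then tapering to 7 mm less across. Seated, the block's origin is 16 mm above the base's, with the same axes.
- stand: Probe stand fixed to the table: grey flange 74 x 66 x 6 mm with a 50 x 50 mm upright post, 60 mm high in all, with an upright 26 mm bore through the post. Origin: centre of the underside on the table.
- probe: Test probe 120 mm long, 0.16 kg, nose down in the stand's bore, collar on its top. Origin: tip of the nose when fully out; z from tip to tail (up, in the stand). Nose 7 mm thick, z = 0 to 16; barrel 21 thick to z = 50; collar 32 thick, z = 50 to 56; round dark grip 24 thick, z = 56 to 116 (grasp here); cap to 120. In the stand the tip is 10 mm above the table; lift 50 mm to clear.
- probe_nose (a joint): How far the probe's sprung nose is pushed in along the probe's z, m: 0 fully out, 0.010 fully in. The spring needs 1 N to begin to move and 0.5 N more per mm (3.5 N at half way).
- probe_tip (a point): Centre of the flat tip of the sprung nose (moves with the nose).
- slide_insert: Bystander: loose grey slide insert 30 x 70 x 20 mm lying on the table. Origin: centre of its underside.
- wear_strip: Bystander: loose bronze-coloured strip 24 x 90 x 10 mm lying on the table. Origin: centre of its underside.
- flanged_bush: Bystander: loose flanged guide bush, 39 mm wide, 42 mm high, standing on the table. Origin: centre of its underside.
Not all that is in view belongs to the job. What is shaped like the block but red is not meant.

How it is judged (in metres and radians):
On the way, in this order (a step that is already met when the one before it is completed fails the run):
1. the block is fully home on the pins of the base and let go (horizontal distance between block and fixture below 0.004 m and z of block in the frame of fixture below 0.0185 m and angle between block's own z axis and vertical below 0.05 rad and contact force between the fingers and block below 0.3 N), for 0.3 s.
2. the probe is lifted out of its stand by the fingers (z of probe in the frame of stand above 0.045 m and contact force between the fingers and probe above 1 N), for 0.1 s.
At the end, for the whole second after the job is handed in: Block home on the base (within 4 mm, underside within 2.5 mm of the plate, level within 3 degrees), let go; fingers hold the probe, tip within 8 mm of the ring's centre, axis within 8 degrees of square to the sloping face, nose in 2 to 8 mm, push on the block 1 to 8 N (all of step 1 and distance between probe_tip and spot below 0.008 m and angle between the z axis of probe and the z axis of spot, either way round below 0.14 rad and value of joint probe_nose between 0.002 and 0.008 m and contact force between probe and block between 1 and 8 N and contact force between the fingers and probe above 1 N); the arm keeps its last pose, push and grip.
It fails at once if a bystander (slide insert, strip or bush) is moved by more than 20 mm (distance of any of slide_insert, wear_strip, flanged_bush from where it was at the start of the episode above 0.02 m).
It fails at once if the probe is pressed on the block with more than 20 N (contact force between probe and block above 20 N).
It also fails if it takes over 48 s, if anything falls off the work surface, if the arm or the gripper's body presses on something with over 40 N, if the wrist force passes 120 N, or if a joint passes its speed limit or range.

ROBOT

A 7-joint arm with a two-finger parallel gripper is mounted at the origin on a cart in front of the work surface, level with it; the furniture and walls round the work are solid. World frame = base frame: x ahead of the robot, y to its left, z up, the work surface at z = 0. Lengths are in m, angles in degrees, forces in N, time in s.
With the tool pointing down it reaches from about 0.425 to 0.875 m from the base axis. Payload 8.4 kg.
Tool frame: the origin (TCP) lies between the finger pads; the fingertips stand arm.finger_overhang ahead of it and the grasp point (between the pads) lies 8 mm behind it (arm.finger_overhang is the distance from the TCP to the fingertips, in m); z points along the fingers, y is the line along which they close (so a half turn about z gives the same grasp; the last joint's range is limited). The gripper opens to 85 mm and grips with 20 to 120 N. Pads are 22 mm wide; open, the fingers measure 114 mm over their backs; the gripper's body (76 mm by 85 mm) begins 54 mm behind the grasp point. The pads swing forward as they close: fully open they stand 13 mm farther back than shut.
Start: joints at [69.603, 19.091, 2.286, 83.961, -0.768, 76.965, -3.352], TCP at [0.165, -0.629, 0.242] pointing down, gripper open.
Joint ranges: [-147.57, 147.57], [-21.85, 119.76], [-74.77, 79.35], [14.55, 137.4], [-85.83, 265.84], [4.83, 119.75], [-152.11, 152.11]. Speed limits (degrees/s): [127.2, 127.2, 159.86, 159.86, 180, 180, 180].

INTERFACE

Orientations are given as a 3x3 rotation matrix whose columns are the frame's x, y, z axes.
In Python, from rig import state, viewer, order, arm gives the robot as it stands.
- The arm moves only by the tool send_rows, never from a script. Its argument "deltas" is a list of rows, each an object of numbers: "x", "y", "z": the shift along the world's x, y, z in m; "yaw": the turn about the world's z in degrees. A call has 1 to 20 rows; each row shifts and turns the commanded pose from where the row before left it; what a row does not reach is not made up. A row lasts 1/12 s, in which the tool goes at most 41.7 mm and 7.16 degrees, less where a joint would pass 70% of its speed; a pose out of reach is approached as far as the arm can. A call is refused whole if a number of a shift passes 0.0417 or a number of a turn 7.16, either way. A call with a gripper value outside its range is refused whole. "claw" is the opening, from -1 (shut) to 1 (fully open), so that 0 is half open, set as the call begins (left out, the last holds). The fingers move at their own pace and stop on an object; "force" is the grip in N (left out, the last holds). Time passes only in rows, so rows that do not move let the fingers close. It gives the time, the measured TCP pose, the force, the opening and the grip force at its end, in the units of the state.
- state(): the state, without advancing time (a new reading comes with each control period).
- viewer.camera(name): name is "side" or "top"; returns (picture, depth): 480x640x3 uint8, red, green, blue; 480x640 float32, m along the optical axis (not along the pixel's ray), 0 where there is no reading.
- viewer.get_calibration(name): a dict with "fx", "fy", "cx", "cy" (pixels), "rvec" (rotation vector, rad) and "tvec" (3), from world to camera coordinates, as OpenCV has them. Camera axes: x right, y down, z forward; pixel columns grow to the right and rows downward; lengths in m; the calibration is good to about 2 mm. A picture is of the moment at which its call begins. get_calibration takes no time and is no camera call.
- order.close_job(): hands the job in; it is judged then, once.
The state is a dict: "clock": time; "joint_pos": joint angles; "dq": joint speeds; "joint_torque": joint torques, N m; "tool_pos": TCP position; "tcp_rot": TCP orientation; "contact_force": force on the tool from outside, world axes, zero at the start; "moment": the same for the moment, N m; "width": finger opening in m; "gripper_force": force on a finger pad.
Only numpy, scipy, OpenCV 4.12 (cv2) and the standard library are available. Lean on these libraries where they do the work, as an engineer would, in place of code of your own. Each camera call takes 0.05 s, during which the arm holds its last target. There are 200 camera calls.

## Working session

There is one attempt and no reset: what is moved stays moved. The work goes in short steps, Python scripts to look and compute and a tool call to move; the robot and the scene stay as the last step left them, time stands still between calls to the robot, and variables do not carry over. Pictures are saved under pics/ and viewed, at most 10 in all, crops included, and the job is handed in when it is done.

Besides the shell and the picture viewer there is one more tool, called after "Emit:" by a JSON object that holds its "api" and its "payload". send_rows: Moves the arm, as the interface text tells. Its arguments: {"type":"object","properties":{"deltas":{"type":"array"},"claw":{"type":"number"},"force":{"type":"number"}},"required":["deltas"]}

```bash
mkdir -p pics
cat > h.py <<'E'
import numpy as np, cv2
from rig import state, viewer, order, arm
def cam(n):
    im,d=viewer.camera(n); c=viewer.get_calibration(n)
    R=cv2.Rodrigues(np.array(c['rvec'],float))[0]; t=np.array(c['tvec'],float).ravel()
    return im,d,c,R,t
def ray(px,c,R,t,z):
    u,v=px; r=R.T@np.array([(u-c['cx'])/c['fx'],(v-c['cy'])/c['fy'],1]); o=-R.T@t
    return o+r*(z-o[2])/r[2]
def cloud(d,c,R,t):
    v,u=np.mgrid[:480,:640]
    P=np.stack([(u-c['cx'])/c['fx']*d,(v-c['cy'])/c['fy']*d,d],-1)
    P=(P-t)@R; P[d==0]=np.nan
    return P
def proj(p,c,R,t):
    q=R@np.array(p)+t; return q[0]/q[2]*c['fx']+c['cx'],q[1]/q[2]*c['fy']+c['cy']
E
python3 - <<'E'
from h import *
s=state(); print({k:np.round(v,3).tolist() for k,v in s.items()}); print(arm.finger_overhang,[a for a in dir(arm) if a[0]!='_'])
for n in('top','side'):
    im,d,c,R,t=cam(n); cv2.imwrite(f'pics/{n}0.png',im[...,::-1]); np.savez(f'{n}0.npz',im=im,d=d)
    print(n,c,'pos',-R.T@t)
E
```

```text
{'clock': 0.0, 'joint_pos': [69.603, 19.131, 2.285, 84.009, -0.767, 76.966, -3.351], 'dq': [0.111, 0.066, 0.03, 0.019, -0.102, -0.021, -0.081], 'joint_torque': [0.001, -65.857, 1.366, -40.557, 0.017, 0.013, -0.0], 'tool_pos': [0.165, -0.628, 0.241], 'tcp_rot': [[0.967, 0.254, -0.001], [0.254, -0.967, 0.002], [-0.0, -0.002, -1.0]], 'contact_force': [0.313, -0.929, -0.194], 'moment': [-0.007, -0.012, -0.001], 'gripper_force': 0.0, 'width': 0.085}
0.011 ['MotionError', 'finger_overhang']
top {'fx': 603.5593617232017, 'fy': 603.5593617232017, 'cx': 307.9711665746114, 'cy': 242.08216151439578, 'rvec': array([ 2.13815298, -2.065102  ,  0.2341537 ]), 'tvec': array([0.10871145, 0.53338244, 1.02466769])} pos [0.28840589 0.12066    1.11737285]
side {'fx': 463.6463887687401, 'fy': 463.6463887687401, 'cx': 319.4985088415545, 'cy': 239.11881350683015, 'rvec': array([ 2.17546314, -0.67200908,  0.30321099]), 'tvec': array([-0.35544912,  0.28321632,  0.63979219])} pos [ 0.12409299 -0.46319542  0.62124113]
```

View pics/top0.png

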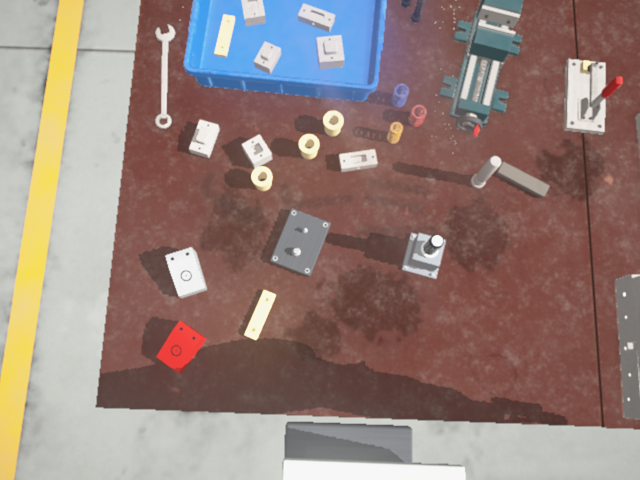

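View pics/side0.png

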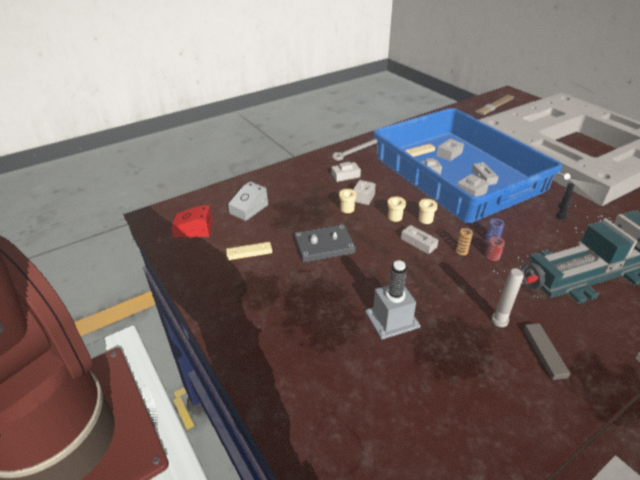

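```bash
cat > m.py <<'E'
from h import *
def rect(P,m):
    xy=P[m][:,:2]; (c,s,a)=cv2.minAreaRect((xy*1000).astype(np.float32)); return np.round(c,1),np.round(s,1),round(a,1)
def meas(n,f=None):
    if f: z=np.load(f); im,d=z['im'],z['d']; c=viewer.get_calibration(n);R=cv2.Rodrigues(np.array(c['rvec'],float))[0]; t=np.array(c['tvec'],float).ravel()
    else: im,d,c,R,t=cam(n)
    return im,d,c,R,t,cloud(d,c,R,t)
E
python3 - <<'E'
from m import *
im,d,c,R,t,P=meas('top','top0.npz')
def at(u,v): return np.round(P[v,u],4)
for nm,px in dict(table=(350,200),ring=(186,275),plate=(290,230),plate2=(312,255),cap=(437,240),strip=(260,315),flange=(412,268),red=(181,345),insert=(525,178),bush=(492,165)).items(): print(nm,px,at(*px))
zz=P[...,2]; print('table z med',np.nanmedian(zz[150:300,100:500]))
def roi(x0,y0,x1,y1):
    m=np.zeros(zz.shape,bool); m[y0:y1,x0:x1]=1; return m
b=roi(155,240,215,303)
print('block',rect(P,b&(zz>0.008)), 'flat',rect(P,b&(zz>0.0445)),'zmax',np.nanpercentile(zz[b],99))
xy=P[b&(zz>0.0445)][:,:2].mean(0); print('flat cen',xy)
print('plate',rect(P,roi(262,200,335,285)&(zz>0.008)&(zz<0.03)),'n')
p=roi(262,200,335,285)&(zz>0.022); l,k,st,ce=cv2.connectedComponentsWithStats(p.astype(np.uint8)); 
for i in range(1,l): print('pin',st[i],np.nanmean(P[k==i],0), np.nanmax(P[k==i][:,2]))
s=roi(395,220,455,285)
print('post',rect(P,s&(zz>0.05)&(zz<0.064)),'flange',rect(P,s&(zz>0.003)&(zz<0.064)))
print('cap',rect(P,s&(zz>0.122)),np.nanmax(zz[s]), 'grip',rect(P,s&(zz>0.08)))
print('strip',rect(P,roi(235,280,285,350)&(zz>0.005)))
# plate color mask corners
for nm,bx,lo,hi,h in (('plate',(262,200,335,285),(40,40,45),(110,110,115),.016),('stand',(395,225,450,285),(90,90,90),(255,255,255),.006)):
    x0,y0,x1,y1=bx; sub=im[y0:y1,x0:x1].astype(int); g=(np.ptp(sub,axis=2)<25)&(sub.mean(2)>55)
    ct=max(cv2.findContours(g.astype(np.uint8),0,1)[0],key=cv2.contourArea)
    w=np.array([ray((q[0][0]+x0,q[0][1]+y0),c,R,t,h)[:2] for q in ct]); print(nm,cv2.minAreaRect((w*1000).astype(np.float32)))
big=cv2.resize(np.hstack([im[205:285,160:330]]),None,fx=4,fy=4,interpolation=cv2.INTER_CUBIC); cv2.imwrite('pics/c1.png',big[...,::-1])
E
```

```text
table (350, 200) [ 6.291e-01  4.940e-02 -2.000e-04]
ring (186, 275) [0.4663 0.347  0.0331]
plate (290, 230) [0.5621 0.1621 0.013 ]
plate2 (312, 255) [0.5153 0.1191 0.0142]
cap (437, 240) [ 0.5245 -0.0898  0.1298]
strip (260, 315) [0.4007 0.2105 0.0105]
flange (412, 268) [ 0.4978 -0.0679  0.0106]
red (181, 345) [0.34   0.3438 0.0432]
insert (525, 178) [ 0.6805 -0.2851  0.0143]
bush (492, 165) [ 0.6671 -0.1915  0.1139]
table z med -1.5469385094783424e-05
block (array([471.5, 349.9]), array([77.4, 51. ]), 20.8) flat (array([490.7, 356.8]), array([35.7, 49.7]), 19.7) zmax 0.04868987501007314
flat cen [0.49353451 0.35720627]
plate (array([535.8, 130.9]), array([106.2, 111.3]), 71.0) n
pin [302 228   5   5  20] [0.5599467  0.13577275 0.02585329] 0.032686580213295714
pin [287 230   1   1   1] [0.55957777 0.16738078 0.02250683] 0.022506826196940603
pin [283 234   1   1   1] [0.55135153 0.17445746 0.02367604] 0.02367603982195614
pin [291 248   9   8  51] [0.51817526 0.15032655 0.02775441] 0.033688683512750624
post (array([523. , -88.4]), array([50.4, 51.4]), 75.4) flange (array([532.3, -93. ]), array([111. , 126.7]), 88.9)
cap (array([523. , -88.3]), array([23.4, 22.9]), 25.6) 0.13397754525218608 grip (array([522.1, -87.9]), array([23.8, 23.6]), 3.7)
strip (array([410.5, 213.3]), array([107.1,  76.4]), 10.9)
plate ((539.2700805664062, 142.35824584960938), (82.64772033691406, 112.86739349365234), 70.69020080566406)
stand ((528.1251220703125, -90.57357025146484), (70.002197265625, 85.39602661132812), 76.324951171875)
```

View pics/c1.png

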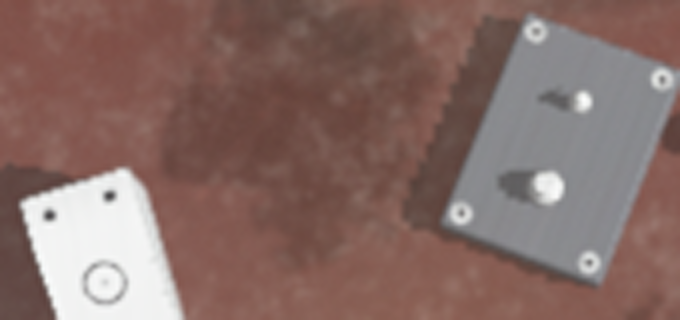

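Emit:
{"api": "send_rows", "payload": {"deltas": [{"x":0.028,"y":0.0274,"yaw":0.5},{"x":0.028,"y":0.0274,"yaw":0.5},{"x":0.028,"y":0.0274,"yaw":0.5},{"x":0.028,"y":0.0274,"yaw":0.5},{"x":0.028,"y":0.0274,"yaw":0.5},{"x":0.028,"y":0.0274,"yaw":0.5},{"x":0.028,"y":0.0274,"yaw":0.5},{"x":0.028,"y":0.0274,"yaw":0.5},{"x":0.028,"y":0.0274,"yaw":0.5},{"x":0.028,"y":0.0274,"yaw":0.5},{"x":0.028,"y":0.0274,"yaw":0.5},{"x":0.028,"y":0.0274,"yaw":0.5},{"y":0.038},{"y":0.038},{"y":0.038},{"y":0.038},{"y":0.038},{"y":0.038},{"y":0.038},{"y":0.038}], "claw": 1}}

```text
schema error: expected keys x, y, z, yaw
```

All four keys are needed in each row.

Emit:
{"api": "send_rows", "payload": {"deltas": [{"x":0.028,"y":0.0274,"z":0,"yaw":0.5},{"x":0.028,"y":0.0274,"z":0,"yaw":0.5},{"x":0.028,"y":0.0274,"z":0,"yaw":0.5},{"x":0.028,"y":0.0274,"z":0,"yaw":0.5},{"x":0.028,"y":0.0274,"z":0,"yaw":0.5},{"x":0.028,"y":0.0274,"z":0,"yaw":0.5},{"x":0.028,"y":0.0274,"z":0,"yaw":0.5},{"x":0.028,"y":0.0274,"z":0,"yaw":0.5},{"x":0.028,"y":0.0274,"z":0,"yaw":0.5},{"x":0.028,"y":0.0274,"z":0,"yaw":0.5},{"x":0.028,"y":0.0274,"z":0,"yaw":0.5},{"x":0.028,"y":0.0274,"z":0,"yaw":0.5},{"x":0,"y":0.038,"z":0,"yaw":0},{"x":0,"y":0.038,"z":0,"yaw":0},{"x":0,"y":0.038,"z":0,"yaw":0},{"x":0,"y":0.038,"z":0,"yaw":0},{"x":0,"y":0.038,"z":0,"yaw":0},{"x":0,"y":0.038,"z":0,"yaw":0},{"x":0,"y":0.038,"z":0,"yaw":0},{"x":0,"y":0.038,"z":0,"yaw":0}], "claw": 1}}

```text
clock: 1.77
tool_pos: [0.5005, 0.0059, 0.2422]
tcp_rot: [[0.935, 0.354, -0.0], [0.354, -0.935, -0.0], [-0.0, 0.0, -1.0]]
contact_force: [1.2, 0.5, -0.0]
width: 0.0854
gripper_force: 0.0
```

Emit:
{"api": "send_rows", "payload": {"deltas": [{"x":-0.0029,"y":0.0344,"z":0,"yaw":0},{"x":-0.0029,"y":0.0344,"z":0,"yaw":0},{"x":-0.0029,"y":0.0344,"z":0,"yaw":0},{"x":-0.0029,"y":0.0344,"z":0,"yaw":0},{"x":-0.0029,"y":0.0344,"z":0,"yaw":0},{"x":-0.0029,"y":0.0344,"z":0,"yaw":0},{"x":-0.0029,"y":0.0344,"z":0,"yaw":0},{"x":-0.0029,"y":0.0344,"z":0,"yaw":0},{"x":-0.0029,"y":0.0344,"z":0,"yaw":0},{"x":-0.0029,"y":0.0344,"z":0,"yaw":0},{"x":0,"y":0,"z":-0.031,"yaw":0},{"x":0,"y":0,"z":-0.031,"yaw":0},{"x":0,"y":0,"z":-0.031,"yaw":0},{"x":0,"y":0,"z":-0.031,"yaw":0},{"x":0,"y":0,"z":-0.031,"yaw":0},{"x":0,"y":0,"z":-0.031,"yaw":0},{"x":0,"y":0,"z":-0.018,"yaw":0},{"x":0,"y":0,"z":-0.018,"yaw":0},{"x":0,"y":0,"z":0,"yaw":0},{"x":0,"y":0,"z":0,"yaw":0}]}}

```text
clock: 3.43
tool_pos: [0.4714, 0.3478, 0.0197]
tcp_rot: [[0.935, 0.354, -0.002], [0.354, -0.935, -0.001], [-0.002, 0.0, -1.0]]
contact_force: [0.8, 0.5, 0.4]
width: 0.0853
gripper_force: 0.0
```

Run:
```python
from h import *
im,d,c,R,t=cam('side'); cv2.imwrite('pics/s1.png',cv2.resize(im[130:300,130:370],None,fx=3,fy=3)[...,::-1])
```

```text
(no output)
```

View pics/s1.png

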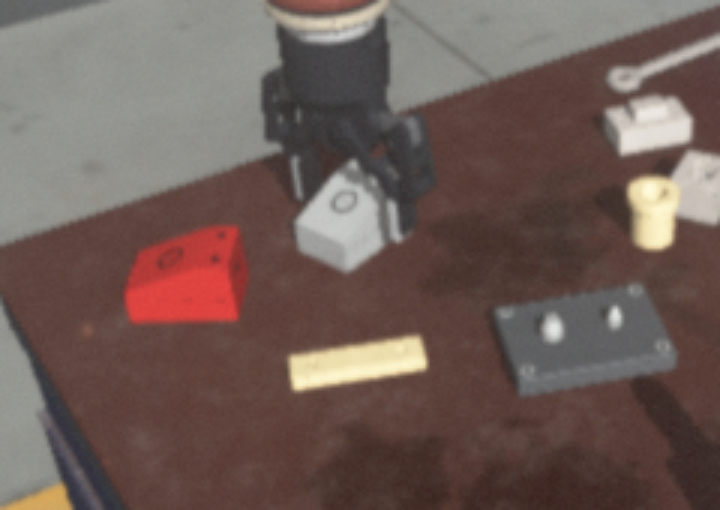

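The fingers straddle the block (ring at about crop (345,202)), clear on both sides. Close on it and lift.

Emit:
{"api": "send_rows", "payload": {"deltas": [{"x":0,"y":0,"z":0,"yaw":0},{"x":0,"y":0,"z":0,"yaw":0},{"x":0,"y":0,"z":0,"yaw":0},{"x":0,"y":0,"z":0,"yaw":0},{"x":0,"y":0,"z":0,"yaw":0},{"x":0,"y":0,"z":0,"yaw":0},{"x":0,"y":0,"z":0,"yaw":0},{"x":0,"y":0,"z":0,"yaw":0}], "claw": -1, "force": 60}}

```text
clock: 4.15
tool_pos: [0.4727, 0.349, 0.0218]
tcp_rot: [[0.935, 0.354, 0.002], [0.354, -0.935, 0.001], [0.002, -0.001, -1.0]]
contact_force: [-1.0, -0.5, 5.5]
width: 0.0491
gripper_force: 64.1
```

Emit:
{"api": "send_rows", "payload": {"deltas": [{"x":0,"y":0,"z":0.01,"yaw":0},{"x":0,"y":0,"z":0.02,"yaw":0},{"x":0,"y":0,"z":0.02,"yaw":0},{"x":0,"y":0,"z":0.02,"yaw":0},{"x":0,"y":0,"z":0.01,"yaw":0},{"x":0,"y":0,"z":0,"yaw":0}]}}

```text
clock: 4.65
tool_pos: [0.473, 0.3488, 0.1029]
tcp_rot: [[0.935, 0.353, 0.003], [0.353, -0.935, 0.002], [0.004, -0.0, -1.0]]
contact_force: [-0.1, -0.3, -4.4]
width: 0.0488
gripper_force: 63.6
```

Emit:
{"api": "send_rows", "payload": {"deltas": [{"x":0.0066,"y":-0.0206,"z":0,"yaw":-4},{"x":0.0066,"y":-0.0206,"z":0,"yaw":-4},{"x":0.0066,"y":-0.0206,"z":0,"yaw":-4},{"x":0.0066,"y":-0.0206,"z":0,"yaw":-4},{"x":0.0066,"y":-0.0206,"z":0,"yaw":-4},{"x":0.0066,"y":-0.0206,"z":0,"yaw":-4},{"x":0.0066,"y":-0.0206,"z":0,"yaw":-4},{"x":0.0066,"y":-0.0206,"z":0,"yaw":-4},{"x":0.0066,"y":-0.0206,"z":0,"yaw":-4},{"x":0.0066,"y":-0.0206,"z":0,"yaw":-4},{"x":0,"y":0,"z":-0.02,"yaw":0},{"x":0,"y":0,"z":0,"yaw":0},{"x":0,"y":0,"z":0,"yaw":0}]}}

```text
clock: 5.73
tool_pos: [0.5374, 0.1414, 0.0796]
tcp_rot: [[0.943, -0.332, -0.002], [-0.332, -0.943, -0.0], [-0.002, 0.001, -1.0]]
contact_force: [-0.7, 1.2, -4.6]
width: 0.0492
gripper_force: 64.1
```

Run:
```python
from m import *
s=state(); print(s['tool_pos'],np.degrees(np.arctan2(s['tcp_rot'][1][0],s['tcp_rot'][0][0])))
A=[]
for n in('top','side'):
    im,d,c,R,t,P=meas(n); np.savez(f'{n}1.npz',im=im,d=d)
    u,v=proj([.539,.143,.08],c,R,t); print(n,u,v); u,v=int(u),int(v)
    A.append(cv2.resize(im[v-50:v+50,u-65:u+65],(390*1,300)))
cv2.imwrite('pics/t1.png',np.hstack(A)[...,::-1])
```

```text
[0.53742147 0.14143958 0.07960126] -19.39488893848168
top 299.23917872480763 233.89779673105227
side 324.7143966574805 214.4457956427754
```

View pics/t1.png

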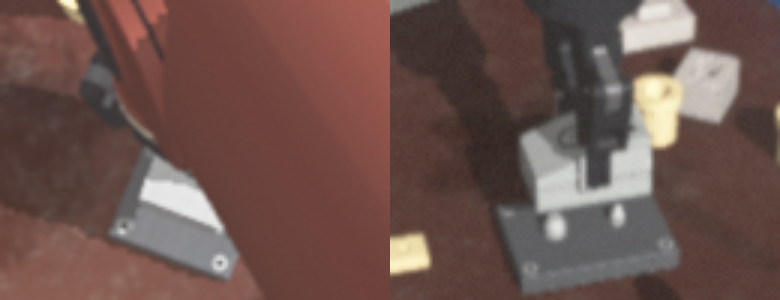

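```bash
cat > rel.py <<'E'
from m import *
def rel(P,o,yaw):
    a=np.radians(yaw); e=np.array([[np.cos(a),np.sin(a),0],[-np.sin(a),np.cos(a),0],[0,0,1]])
    return (P-np.array(o))@e.T
E
python3 - <<'E'
from rel import *
im,d,c,R,t,P=meas('side','side1.npz')
Q=rel(P,[.53742,.14144,0],-19.4)
x,y,z=Q[...,0],Q[...,1],Q[...,2]
near=(abs(x)<.07)&(abs(y)<.06)
blk=near&(z>.062)&(z<.083)&(abs(x)<.055)&(im.mean(2)>90)
f=blk&(y>-.022)&(x<-.02); s=blk&(x>-.03)&(x<.03)&(y<0)
print('front face x',np.median(x[f]),np.std(x[f]),f.sum(),'y side',np.median(y[s]),s.sum())
print('x pct',np.percentile(x[blk],[1,50,99]),'y pct',np.percentile(y[blk],[1,99]),'zmin',np.percentile(z[near&(im.mean(2)>90)&(z>.045)],[1,2,5]))
pl=near&(z>.004)&(z<.013); 
print('plate sides: x pct',np.percentile(x[pl],[1,2,50]),'y',np.percentile(y[pl],[1,2,50]))
for nm,m in (('big',(x<-.005)),('small',x>.005)):
    p=near&m&(z>.02)&(z<.032)&(im.mean(2)>110); print(nm,p.sum(),np.mean(Q[p],0),np.percentile(x[p],[3,97]),np.percentile(y[p],[3,97]),np.max(z[p]))
# image-based: pin blobs and corners, upright rays
g=(near&(z>.018)&(z<.034)).astype(np.uint8)
v,u=np.where(blk); print('block px',u.min(),u.max(),v.min(),v.max())
E
```

```text
front face x -0.04024365398173854 0.00025841885915904746 31 y side -0.02468030586074508 220
x pct [-0.04052178 -0.01137897  0.03497775] y pct [-0.0367518   0.01326184] zmin [0.0606989  0.06289561 0.07065842]
plate sides: x pct [-0.05608018 -0.05599168 -0.01103339] y [-0.03949078 -0.03930824 -0.03683975]
big 45 [-0.02327337 -0.0008669   0.02557104] [-0.02950505 -0.01663105] [-0.0053997  0.006111 ] 0.030307904817115084
small 21 [0.02028156 0.00025844 0.02441861] [0.01627394 0.02454794] [-0.00215086  0.00352025] 0.030851966404907824
block px 302 345 211 233
```

Emit:
{"api": "send_rows", "payload": {"deltas": [{"x":0.0016,"y":0.0002,"z":-0.01,"yaw":0},{"x":0,"y":0,"z":-0.01,"yaw":0},{"x":0,"y":0,"z":-0.006,"yaw":0},{"x":0,"y":0,"z":-0.003,"yaw":0},{"x":0,"y":0,"z":-0.003,"yaw":0},{"x":0,"y":0,"z":-0.002,"yaw":0},{"x":0,"y":0,"z":0,"yaw":0}]}}

```text
clock: 6.42
tool_pos: [0.5395, 0.1424, 0.0459]
tcp_rot: [[0.944, -0.33, -0.0], [-0.33, -0.944, 0.0], [-0.0, 0.0, -1.0]]
contact_force: [-1.2, 0.8, -5.3]
width: 0.0488
gripper_force: 64.3
```

Emit:
{"api": "send_rows", "payload": {"deltas": [{"x":0,"y":0,"z":-0.003,"yaw":0},{"x":0,"y":0,"z":-0.002,"yaw":0},{"x":0,"y":0,"z":-0.002,"yaw":0},{"x":0,"y":0,"z":-0.001,"yaw":0},{"x":0,"y":0,"z":-0.001,"yaw":0},{"x":0,"y":0,"z":0,"yaw":0},{"x":0,"y":0,"z":0,"yaw":0}]}}

```text
clock: 7.0
tool_pos: [0.5398, 0.1428, 0.0378]
tcp_rot: [[0.944, -0.33, 0.001], [-0.33, -0.944, 0.0], [0.0, -0.001, -1.0]]
contact_force: [-1.5, 2.2, 2.6]
width: 0.049
gripper_force: 64.9
```

Seated by height (0.0378 as expected, force turned upward). Release and rise, then check.

Emit:
{"api": "send_rows", "payload": {"deltas": [{"x":0,"y":0,"z":-0.0005,"yaw":0},{"x":0,"y":0,"z":0,"yaw":0},{"x":0,"y":0,"z":0,"yaw":0},{"x":0,"y":0,"z":0,"yaw":0},{"x":0,"y":0,"z":0,"yaw":0},{"x":0,"y":0,"z":0,"yaw":0},{"x":0,"y":0,"z":0,"yaw":0},{"x":0,"y":0,"z":0.02,"yaw":0},{"x":0,"y":0,"z":0.04,"yaw":0},{"x":0,"y":0,"z":0.04,"yaw":0},{"x":0,"y":0,"z":0.04,"yaw":0},{"x":0,"y":0,"z":0.03,"yaw":0},{"x":0,"y":-0.035,"z":0,"yaw":0},{"x":0,"y":-0.035,"z":0,"yaw":0},{"x":0,"y":-0.035,"z":0,"yaw":0},{"x":0,"y":-0.035,"z":0,"yaw":0}], "claw": 1}}

```text
clock: 8.33
tool_pos: [0.5395, 0.0008, 0.2072]
tcp_rot: [[0.944, -0.33, 0.001], [-0.33, -0.944, -0.0], [0.001, 0.0, -1.0]]
contact_force: [1.2, 0.4, -0.0]
width: 0.0853
gripper_force: 0.0
```

Run:
```python
from rel import *
for n in ('top','side'):
    im,d,c,R,t,P=meas(n)
    Q=rel(P,[.5395,.1425,0],-19.3); x,y,z=[Q[...,i] for i in range(3)]
    near=(abs(x)<.06)&(abs(y)<.045)
    b=near&(z>.026); fl=b&(x>.02)&(x<.035)&(abs(y)<.02)
    pl=near&(z>.006)&(z<.019)
    sl=b&(x<.008)&(x>-.034)&(abs(y)<.02)
    A=np.c_[x[sl],y[sl],np.ones(sl.sum())]; k=np.linalg.lstsq(A,z[sl],rcond=None)[0]
    print(n,'flat z',np.median(z[fl]),fl.sum(),'slope deg',np.degrees(np.arctan(k[:2])),k[2],'block x',np.percentile(x[b],[1,99]),'y',np.percentile(y[b],[1,99]),'plate x',np.percentile(x[pl],[1,99]),'y',np.percentile(y[pl],[1,99]))
    dk=(im.mean(2)<110)&sl; q=Q[dk]; print('ring?',dk.sum(),q.mean(0) if dk.any() else '', 'img',c['cx'])
    np.savez(f'{n}2.npz',im=im,d=d)
```

```text
top flat z 0.06199468606969766 175 slope deg [20.36801546 -0.37556459] 0.0556947889178356 block x [-0.03775508  0.03746822] y [-0.02555908  0.02407889] plate x [-0.05498725  0.05408708] y [-0.03925917  0.04032159]
ring? 0  img 307.9711665746114
side flat z 0.06172749199565156 92 slope deg [20.63197806  0.39158616] 0.05640423747443962 block x [-0.04010322  0.03446416] y [-0.02724273  0.02349707] plate x [-0.05748098  0.05226866] y [-0.04086131  0.03774486]
ring? 0  img 319.4985088415545
```

Emit:
{"api": "send_rows", "payload": {"deltas": [{"x":-0.0055,"y":-0.0298,"z":0,"yaw":0},{"x":-0.0055,"y":-0.0298,"z":0,"yaw":0},{"x":-0.0055,"y":-0.0298,"z":0,"yaw":0},{"x":0,"y":0,"z":0,"yaw":0},{"x":0,"y":0,"z":-0.03,"yaw":0},{"x":0,"y":0,"z":-0.03,"yaw":0},{"x":0,"y":0,"z":-0.03,"yaw":0},{"x":0,"y":0,"z":-0.02,"yaw":0},{"x":0,"y":0,"z":-0.009,"yaw":0},{"x":0,"y":0,"z":0,"yaw":0}]}}

```text
clock: 9.27
tool_pos: [0.5219, -0.0864, 0.0859]
tcp_rot: [[0.944, -0.33, -0.004], [-0.33, -0.944, 0.001], [-0.004, 0.0, -1.0]]
contact_force: [-0.3, 0.3, 0.5]
width: 0.0853
gripper_force: 0.0
```

Emit:
{"api": "send_rows", "payload": {"deltas": [{"x":0,"y":0,"z":0,"yaw":0},{"x":0,"y":0,"z":0,"yaw":0},{"x":0,"y":0,"z":0,"yaw":0},{"x":0,"y":0,"z":0,"yaw":0},{"x":0,"y":0,"z":0,"yaw":0},{"x":0,"y":0,"z":0,"yaw":0},{"x":0,"y":0,"z":0,"yaw":0},{"x":0,"y":0,"z":0,"yaw":0},{"x":0,"y":0,"z":0,"yaw":0},{"x":0,"y":0,"z":0,"yaw":0}], "claw": -1, "force": 30}}

```text
clock: 10.1
tool_pos: [0.5237, -0.0872, 0.0886]
tcp_rot: [[0.944, -0.33, 0.001], [-0.33, -0.944, -0.0], [0.001, -0.0, -1.0]]
contact_force: [-1.6, -0.2, 5.7]
width: 0.0225
gripper_force: 29.5
```

Emit:
{"api": "send_rows", "payload": {"deltas": [{"x":0,"y":0,"z":0.005,"yaw":0},{"x":0,"y":0,"z":0.01,"yaw":0},{"x":0,"y":0,"z":0.01,"yaw":0},{"x":0,"y":0,"z":0,"yaw":0},{"x":0,"y":0,"z":0,"yaw":0}]}}

```text
clock: 10.52
tool_pos: [0.5238, -0.0872, 0.1138]
tcp_rot: [[0.944, -0.33, 0.002], [-0.33, -0.944, -0.0], [0.002, -0.0, -1.0]]
contact_force: [-0.1, -0.1, -1.3]
width: 0.0222
gripper_force: 29.5
```

Emit:
{"api": "send_rows", "payload": {"deltas": [{"x":-0.0019,"y":0.00066,"z":0,"yaw":0},{"x":-0.0019,"y":0.00066,"z":0,"yaw":0},{"x":-0.0019,"y":0.00066,"z":0,"yaw":0},{"x":-0.0019,"y":0.00066,"z":0,"yaw":0},{"x":0,"y":0,"z":0,"yaw":0}], "force": 20}}

```text
clock: 10.93
tool_pos: [0.5161, -0.0847, 0.1132]
tcp_rot: [[0.944, -0.33, 0.002], [-0.33, -0.944, -0.001], [0.002, -0.0, -1.0]]
contact_force: [4.8, -2.4, 0.5]
width: 0.0225
gripper_force: 29.6
```

Emit:
{"api": "send_rows", "payload": {"deltas": [{"x":-0.0019,"y":0.00066,"z":0,"yaw":0},{"x":-0.0019,"y":0.00066,"z":0,"yaw":0},{"x":-0.0019,"y":0.00066,"z":0,"yaw":0},{"x":-0.0019,"y":0.00066,"z":0,"yaw":0},{"x":-0.0019,"y":0.00066,"z":0,"yaw":0},{"x":-0.0019,"y":0.00066,"z":0,"yaw":0},{"x":-0.0019,"y":0.00066,"z":0,"yaw":0},{"x":-0.0019,"y":0.00066,"z":0,"yaw":0},{"x":0,"y":0,"z":0,"yaw":0},{"x":0,"y":0,"z":0,"yaw":0}]}}

```text
clock: 11.77
tool_pos: [0.5003, -0.0791, 0.1129]
tcp_rot: [[0.944, -0.33, 0.0], [-0.33, -0.944, -0.0], [0.0, -0.0, -1.0]]
contact_force: [3.4, -1.4, 2.1]
width: 0.0222
gripper_force: 30.2
```

Run:
```python
from rel import *
s=state(); o=s['tool_pos'].copy() if hasattr(s['tool_pos'],'copy') else s['tool_pos']
im,d,c,R,t,P=meas('side')
u,v=[int(k) for k in proj(o,c,R,t)]; print(u,v)
cv2.imwrite('pics/p1.png',cv2.resize(im[v-60:v+60,u-60:u+60],(600,600),interpolation=cv2.INTER_CUBIC)[...,::-1])
```

```text
384 274
```

View pics/p1.png

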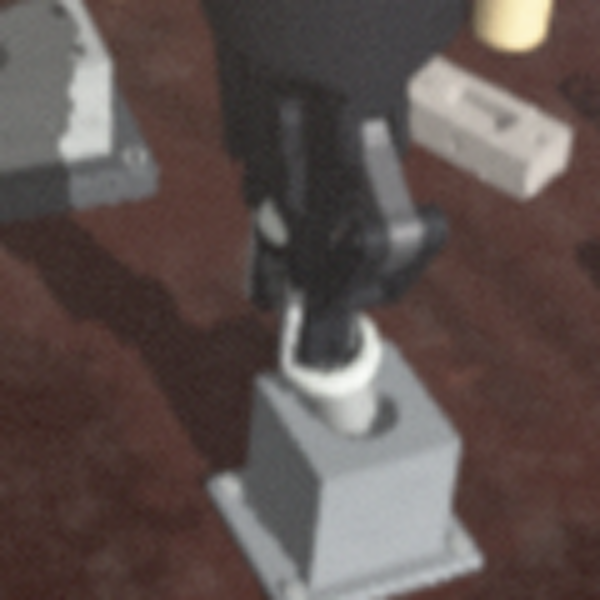

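Emit:
{"api": "send_rows", "payload": {"deltas": [{"x":0,"y":0,"z":0.01,"yaw":0},{"x":0,"y":0,"z":0.015,"yaw":0},{"x":0,"y":0,"z":0.02,"yaw":0},{"x":0,"y":0,"z":0.02,"yaw":0},{"x":0,"y":0,"z":0.015,"yaw":0},{"x":0,"y":0,"z":0,"yaw":0},{"x":0,"y":0,"z":0,"yaw":0},{"x":0,"y":0,"z":0,"yaw":0}], "force": 60}}

```text
clock: 12.48
tool_pos: [0.4994, -0.0789, 0.1917]
tcp_rot: [[0.944, -0.33, -0.002], [-0.33, -0.944, 0.0], [-0.002, 0.0, -1.0]]
contact_force: [-0.4, -0.2, -1.8]
width: 0.0216
gripper_force: 58.7
```

```bash
cat > pr.py <<'E'
from rel import *
def tilt(pic):
    s=state(); o=np.array(s['tool_pos']); 
    im,d,c,R,t,P=meas('side'); Q=rel(P,o,-19.3); x,y,z=[Q[...,i] for i in range(3)]
    m=(abs(y)<.02)&(z<-.025)&(z>-.09)&(abs(x)<.06)
    for a,b in ((-.03,-.025),(-.045,-.04),(-.05,-.045),(-.055,-.05),(-.06,-.055),(-.065,-.06),(-.075,-.07),(-.08,-.075),(-.085,-.08)):
        k=m&(z>a)&(z<=b)
        if k.sum()>3: print(round(1000*(a+b)/2,1),k.sum(),'x',np.round(1000*np.percentile(x[k],[2,50,98]),1),'y',np.round(1000*np.percentile(y[k],[2,50,98]),1))
    u,v=[int(k) for k in proj(o-[0,0,.04],c,R,t)]; print(u,v)
    cv2.imwrite(pic,cv2.resize(im[v-40:v+40,u-40:u+40],(560,560),interpolation=cv2.INTER_CUBIC)[...,::-1])
    return im,d,c,R,t,P,o,(u,v)
E
python3 - <<'E'
from pr import *
tilt('pics/p2.png')
E
```

```text
-27.5 27 x [-5.3 -0.5 11.9] y [-16.3 -11.9   2.9]
-42.5 31 x [ 5.3 14.2 24.1] y [-11.   -8.7  -2.7]
-47.5 31 x [ 6.5 15.4 27. ] y [-11.2  -8.9   0.1]
-52.5 18 x [ 7.7 15.1 22.6] y [-10.1  -8.5  -1.9]
-57.5 10 x [10.  16.5 23.7] y [-8.2 -6.7 -0.8]
-62.5 6 x [14.  21.6 24.9] y [-4.  -3.2 -1. ]
-72.5 7 x [21.  23.7 27.5] y [-4.5 -2.7 -1.2]
385 256
```

View pics/p2.png

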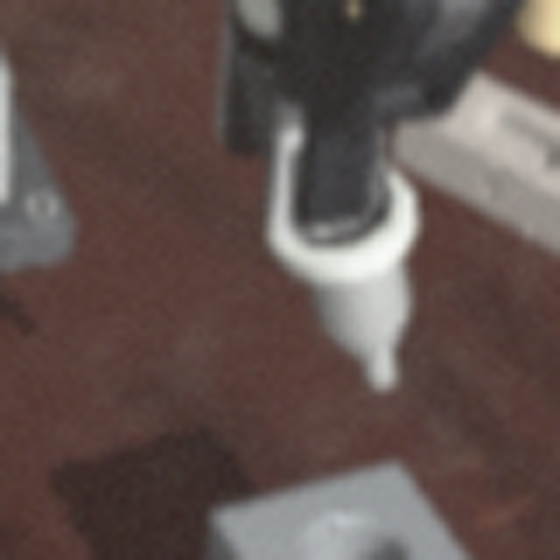

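Emit:
{"api": "send_rows", "payload": {"deltas": [{"x":0.0004,"y":0.025,"z":0,"yaw":0},{"x":0.0004,"y":0.03,"z":0,"yaw":0},{"x":0.0004,"y":0.03,"z":0,"yaw":0},{"x":0.0004,"y":0.03,"z":0,"yaw":0},{"x":0.0004,"y":0.03,"z":0,"yaw":0},{"x":0.0004,"y":0.03,"z":0,"yaw":0},{"x":0.0002,"y":0.03,"z":0,"yaw":0},{"x":0,"y":0.02,"z":0,"yaw":0},{"x":0,"y":0.01,"z":0,"yaw":0},{"x":0,"y":0,"z":-0.02,"yaw":0},{"x":0,"y":0,"z":-0.02,"yaw":0},{"x":0,"y":0,"z":-0.008,"yaw":0},{"x":0,"y":0,"z":-0.003,"yaw":0},{"x":0,"y":0,"z":0,"yaw":0},{"x":0,"y":0,"z":0,"yaw":0}]}}

```text
clock: 13.78
tool_pos: [0.5033, 0.1555, 0.1424]
tcp_rot: [[0.944, -0.331, 0.0], [-0.331, -0.944, 0.0], [0.0, -0.0, -1.0]]
contact_force: [0.1, -0.3, -1.8]
width: 0.0218
gripper_force: 58.9
```

Run:
```python
from pr import *
im,d,c,R,t,P,o,(u,v)=tilt('pics/p3.png'); np.savez('side3.npz',im=im,d=d,o=o)
print(o,u,v)
```

```text
-27.5 15 x [-4.9  3.8 16.2] y [-16.7 -12.4  -2.5]
-42.5 25 x [ 5.8 15.8 24.9] y [-12.6  -8.7  -3.2]
-47.5 20 x [ 7.8 16.8 27.2] y [-12.9  -8.6  -4.3]
-52.5 15 x [ 8.2 16.  26.4] y [-10.5  -8.1  -2.5]
-57.5 9 x [11.9 18.2 24.5] y [-10.   -7.6  -2.5]
-62.5 5 x [17.  21.  23.4] y [-6.1 -4.3 -2.3]
-72.5 7 x [21.4 23.7 27.4] y [-3.4 -2.  -1.4]
-77.5 9 x [52.4 57.  59.7] y [-15.7   0.5  19.3]
-82.5 108 x [38.8 49.9 59.6] y [-18.3   0.9  18.8]
305 208
[0.50332943 0.1555427  0.14235736] 305 208
```

View pics/p3.png

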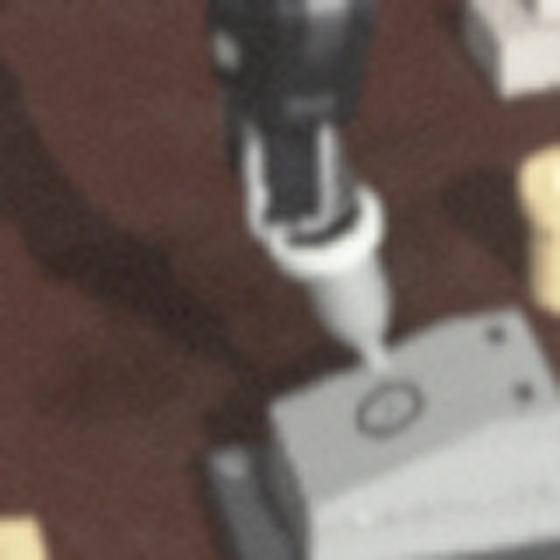

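Run:
```python
from pr import *
c=viewer.get_calibration('side');R=cv2.Rodrigues(np.array(c['rvec'],float))[0];t=np.array(c['tvec'],float).ravel()
o=np.array([0.50333,0.15554,0.14236])
C=-R.T@t; a=np.radians(-19.3); n=np.array([-np.sin(a),np.cos(a),0])
def rd(px): return R.T@np.array([(px[0]-c['cx'])/c['fx'],(px[1]-c['cy'])/c['fy'],1])
r=rd((319.3,220.6)); tip=C+r*(n@(o-C))/(n@r)
ring=ray((320.9,226.3),c,R,t,.0529)
print('tip',tip,rel(tip,o,-19.3),'ring',ring,rel(ring,o,-19.3))
Pp=rel(np.load('side3.npz')['d'][...,None]*0+0,o,0) if 0 else None
# barrel axis by mid-edges at two heights (crop px)
for e in (((310,293),(390,293)),((330,335),(388,335))):
    q=[]
    m=((e[0][0]+e[1][0])/2,(e[0][1]+e[1][1])/2); px=(265+m[0]/7,168+m[1]/7); r=rd(px); q=C+r*(n@(o-C))/(n@r); print(rel(q,o,-19.3))
```

```text
tip [0.52850456 0.14672399 0.06706923] [ 2.66735905e-02 -6.17403085e-17 -7.52907656e-02] ring [0.53092463 0.14487505 0.0529    ] [ 0.02956876 -0.00094517 -0.08946   ]
[ 1.83771650e-02 -3.16207959e-17 -4.75238485e-02]
[ 2.07160570e-02 -1.87323067e-17 -6.24387747e-02]
```

Emit:
{"api": "send_rows", "payload": {"deltas": [{"x":0,"y":-0.0005,"z":-0.004,"yaw":0},{"x":0.0008,"y":-0.0004,"z":-0.004,"yaw":0},{"x":0.001,"y":-0.0004,"z":-0.003,"yaw":0},{"x":0.001,"y":-0.0003,"z":-0.0025,"yaw":0},{"x":0,"y":0,"z":0,"yaw":0},{"x":0,"y":0,"z":0,"yaw":0}]}}

```text
clock: 14.33
tool_pos: [0.5057, 0.1542, 0.1281]
tcp_rot: [[0.944, -0.33, -0.0], [-0.33, -0.944, 0.0], [-0.0, 0.0, -1.0]]
contact_force: [-0.8, -0.1, -2.2]
width: 0.0217
gripper_force: 58.9
```

Emit:
{"api": "send_rows", "payload": {"deltas": [{"x":0.0006,"y":-0.0002,"z":-0.0018,"yaw":0},{"x":0,"y":0,"z":0,"yaw":0},{"x":0,"y":0,"z":0,"yaw":0}]}}

```text
clock: 14.58
tool_pos: [0.5064, 0.1542, 0.1266]
tcp_rot: [[0.944, -0.33, 0.0], [-0.33, -0.944, 0.0], [0.0, -0.0, -1.0]]
contact_force: [-1.0, 0.0, -0.7]
width: 0.0218
gripper_force: 59.0
```

Emit:
{"api": "send_rows", "payload": {"deltas": [{"x":0.0006,"y":-0.0002,"z":-0.0018,"yaw":0},{"x":0,"y":0,"z":0,"yaw":0},{"x":0.0004,"y":-0.0001,"z":-0.001,"yaw":0},{"x":0,"y":0,"z":0,"yaw":0},{"x":0,"y":0,"z":0,"yaw":0},{"x":0,"y":0,"z":0,"yaw":0}]}}

```text
clock: 15.08
tool_pos: [0.5073, 0.1539, 0.1238]
tcp_rot: [[0.944, -0.33, -0.0], [-0.33, -0.944, 0.0], [-0.0, -0.0, -1.0]]
contact_force: [-2.0, -0.1, 1.0]
width: 0.0215
gripper_force: 59.1
```

Run:
```python
from pr import *
tilt('pics/p4.png')
im,d,c,R,t,P=meas('side')
Q=rel(P,[.5395,.1425,0],-19.3); x,y,z=[Q[...,i] for i in range(3)]
fl=(x>.02)&(x<.033)&(abs(y)<.02)&(z>.03); print('flat z',np.median(z[fl])); s=state(); print(s['contact_force'],s['clock'])
```

```text
-27.5 19 x [-4.9  1.2 18.7] y [-16.6  -9.4  -1.5]
-42.5 24 x [ 4.9 15.7 25.4] y [-11.5  -8.8  -3. ]
-47.5 19 x [ 7.2 15.  25.7] y [-11.7  -8.9  -3.5]
-52.5 18 x [ 8.7 16.9 26.6] y [-11.   -8.8  -4. ]
-57.5 8 x [12.5 22.8 55.7] y [-9.1 -5.1  9.6]
-62.5 128 x [21.4 48.7 59.5] y [-18.3  -1.   18.9]
-72.5 63 x [12.  19.6 31.5] y [-18.8  -5.4  18.2]
-77.5 93 x [-1.2  7.2 15.6] y [-19.3  -0.1  17.8]
-82.5 48 x [-6.3 -3.1  3.4] y [-18.9  -0.4  18.7]
308 215
flat z 0.062356512930631436
[-1.56187113  0.66715944  0.37971506] 15.1833
```

View pics/p4.png

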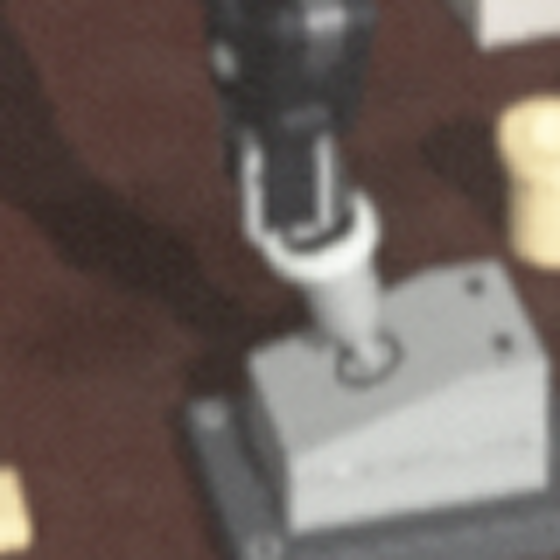

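The tip sits at crop (373,362), inside the ring (centre about (370,360)), and the block is still home. One small step more, to bring the nose to half way, then I hand in.

Emit:
{"api": "send_rows", "payload": {"deltas": [{"x":0.0003,"y":-0.0001,"z":-0.0008,"yaw":0},{"x":0,"y":0,"z":0,"yaw":0},{"x":0,"y":0,"z":0,"yaw":0},{"x":0,"y":0,"z":0,"yaw":0},{"x":0,"y":0,"z":0,"yaw":0},{"x":0,"y":0,"z":0,"yaw":0}]}}

```text
clock: 15.68
tool_pos: [0.5077, 0.1537, 0.1229]
tcp_rot: [[0.944, -0.33, 0.0], [-0.33, -0.944, 0.0], [-0.0, -0.0, -1.0]]
contact_force: [-1.1, 1.0, 1.8]
width: 0.0217
gripper_force: 59.1
```

```bash
python3 -c "
from rig import order,state
print(state()['contact_force']); print(order.close_job())"
```

```text
[-1.06153392  1.00661268  1.83210536]
the job is handed in; nothing more can be done
None
```

Job handed in at about 15.7 s (no verdict was returned): the block is home on the pins and released, and the probe is held inside the ring, tilted about 18° by my camera estimate (square is 20°), pressing with roughly 4 N, so the nose should be about half way in.

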